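# Set a limewood blank on the bench hook for sawing

## Robot

A 6-joint arm with a two-finger parallel gripper is mounted at the origin on the work surface. World frame = base frame: x ahead of the robot, y to its left, z up, the work surface at z = 0. Lengths are in m, angles in rad, forces in N, time in s.
With the tool pointing down it reaches from about 0.2 to 0.875 m from the base axis. Payload 3.4 kg.
Tool frame: the origin (TCP) lies between the finger pads; the fingertips stand 25 mm ahead of it and the grasp point (between the pads) lies 6 mm ahead of it (r.nose_length is the z of the fingertips in the tool frame, in m); z points along the fingers, y is the line along which they close (so a half turn about z gives the same grasp; the last joint's range is limited). The gripper opens to 94 mm and grips with 3 to 60 N. Pads are 16 mm wide; open, the fingers measure 119 mm over their backs; the gripper's body (75 mm by 177 mm) begins 78 mm behind the grasp point.
Start: joints at [-1.247, 0.276, 1.505, -0, 1.361, -0.121], TCP at [0.247, -0.519, 0.23] pointing down, gripper open.
Joint ranges: [-2.89, 2.89], [-0.75, 2.08], [0.22, 2.7], [-1.18, 4.32], [0.11, 2.71], [-2.7, 2.7]. Speed limits (rad/s): [2.57, 2.57, 3.14, 3.14, 3.14, 3.14].

## Interface

Orientations are given as a unit quaternion [w, x, y, z].
In Python, from plant import r, gripper_to, inverse_kinematics, vision, models, telemetry gives the robot as it stands. Calls block until the motion is done:
- r.move_to(position, orientation): joint-space move of the TCP to a pose.
- r.move_l(position, rot=None, vel=0.15, guard=None): straight line of the TCP; rot=None keeps the orientation; vel is the mean speed in m/s. With guard (N) it stops when the force on the tool has changed by that much, and returns True; else False.
- r.movej(angles): joint-space move.
- gripper_to(opening, f_grip=None): finger opening in m; f_grip is the grip in N (None keeps the last); returns when the fingers have stopped.
- r.hold(seconds).
- inverse_kinematics(position, orientation): joint angles nearest the present ones, or None.
- vision.snapshot(name): name is "side" or "top"; returns the picture (480x640x3 uint8, red, green, blue); there is no depth.
- vision.get_calibration(name): a dict with "fx", "fy", "cx", "cy" (pixels), "D" ([k1, k2, p1, p2, k3] as OpenCV has them; the pictures are not rectified), "position" and "orientation" of the camera in the world. Camera axes: x right, y down, z forward; pixel columns grow to the right and rows downward; lengths in m; the calibration is good to about 2 mm. A picture is of the moment at which its call begins. get_calibration takes no time and is no camera call.
A pose or a line that the arm cannot do raises r.PlanningError and nothing moves.
- r.sign_off(): hands the job in; it is judged then, once.
Trained networks look in the newest picture that a camera, given by its name, has taken for a name from the list of things; names that differ only in an ending like _2 or _b are one class to them, and where a whole thing is asked for, a point or a joint stands for the part that bears it (a point fixed in the world has none). Each returns a list of dicts, best first, with "score" (0 to 1); they miss things now and then, are a little off and sometimes report something else, mostly with a low value. They report only what shows in the picture. A call takes as long as a camera call. They do not tell look-alikes from the thing itself.
- models.boxes_of(thing, camera): "at" ([x, y, z] in m, in world coordinates, good to about 4 mm: the middle of the surface that is visible of it).
- models.regions_of(thing, camera): "pixels" (480x640 bool, what is visible of it).
- models.mark_of(thing, camera): "at" ([x, y, z] in m, in world coordinates, good to about 4 mm: a listed point, or the origin of a listed thing).
Readings, each from a call of its own:
- telemetry.current_t(): time.
- telemetry.current_joints(): joint angles.
- telemetry.current_dq(): joint speeds.
- telemetry.current_joint_efforts(): joint torques, N m.
- telemetry.current_ee_pos(): TCP position.
- telemetry.current_tool_rot(): TCP orientation.
- telemetry.current_wrist_force(): force on the tool from outside, world axes, zero at the start.
- telemetry.current_torque(): the same for the moment, N m.
- telemetry.current_opening(): finger opening in m.
- telemetry.current_finger_force(): force on a finger pad.
Only numpy, scipy, OpenCV 4.12 (cv2) and the standard library are available. Lean on these libraries where they do the work, as an engineer would, in place of code of your own. Each camera call takes 0.05 s, during which the arm holds its last target. There are 200 camera calls.

## Task

Get the limewood blank ready for sawing off its waste end: by pushing it only, bring its long back edge flat against the fence of the bench hook and slide it to the right until its pencil line lies right over the bench hook's right-hand end, so that the 40 mm of waste hang out over the end. Keep the blank lying flat on the bench hook all the while, without picking it up or tipping it, leave the mallet, the gouge and the carved rosette where they are, and finish with the hand clear.

Things in the scene. Friction and masses are not known exactly. Their poses are not given: they have to be found in the camera images.
- blank: the loose workpiece: flat pale limewood board, 92 (its x) by 210 (its y) by 10 mm thick, about 0.1 kg, lying askew on the bench hook, clear of the fence. Origin: centre of its underside. +x: the long back edge, that goes against the fence; -y (right): the waste end, hatched with 3 pencil strokes. A 2 mm pencil line is squared across it 40 mm from that end (y = -65). Under 2 N slides it
- pencil_line (a point): point on the blank: where the pencil line meets the long back (+x) edge, at the underside (x = +46, y = -65, z = 0 mm in the blank's frame); axes as the blank's
- bench_hook: fixed brown wooden sawing board, 250 (its x) by 300 (its y) by 18 mm, on the bench, a cleat below hooked over the bench's near edge. Origin: centre of its underside, at bench-top height (z = 0). On its far (+x) edge stands the fence, 40 deep, 24 high, full 300 mm; fence's near face x = +85, base's top z = +18, fence's top z = +42. -y is the right-hand end (y = -150), where the waste overhangs
- saw_end (a point): point on the bench hook: where the fence's near face meets the right-hand end, on the base's top (x = +85, y = -150, z = +18 mm in its frame); axes as the bench hook's. When the job is done the pencil_line point lies here
- mallet: bystander: round carver's mallet of dark wood standing on its head on the bench to the left of the bench hook, 100 mm across, 246 mm high; origin at the centre of its foot
- rosette: bystander: square carved sample block 85 x 85 x 38 mm (49 mm at its central boss) with a round rosette on top, lying on the bench behind the bench hook; origin at the centre of its underside
- gouge: bystander: carving gouge with pale wooden handle (140 mm long, 30 mm thick) and steel blade 110 mm long and 24 mm wide, lying on the bench to the right of the bench hook (other gouges lie out of reach, far to the left); origin on the bench under the joint of handle and blade, +x along the blade
Mind the look-alikes: they are no part of the job. Of the things shaped like the blank, the wooden one is meant.

How it is judged:
At the end, for the whole second after the job is handed in: The blank lies still and flat on the bench hook with its back edge against the fence (gap at the pencil line at most 5 mm, parallel to the fence within 2 degrees) and its pencil line over the bench hook's right-hand end within 5 mm either way, so that 35 to 45 mm overhang (y of pencil_line in the frame of saw_end between -0.005 and 0.005 m and x of pencil_line in the frame of saw_end above -0.005 m and z of pencil_line in the frame of saw_end between -0.002 and 0.002 m and angle between the y axis of blank and the y axis of bench_hook, either way round below 0.035 rad and angle between blank's own z axis and vertical below 0.03 rad and linear speed of blank below 0.005 m/s); the robot touches nothing.
It fails at once if the blank was lifted off the bench hook (5 mm or more) (z of blank in the frame of bench_hook above 0.023 m).
It fails at once if the blank was tipped up or fell off the bench hook (angle between blank's own z axis and vertical above 0.12 rad or z of blank in the frame of bench_hook below 0.012 m).
It fails at once if the mallet, the gouge or the rosette was shifted by more than 15 mm (distance of any of mallet, gouge, rosette from where it was at the start of the episode above 0.015 m).
It also fails if it takes over 72 s, if anything falls off the work surface, if the arm or the gripper's body presses on something with over 40 N, if the wrist force passes 120 N, or if a joint passes its speed limit or range.

## Working session

There is one attempt and no reset: what is moved stays moved. The work goes in short steps, each a Python script; the robot and the scene stay as the last script left them, time stands still between calls to the robot, and variables do not carry over. Pictures are saved under pics/ and viewed, at most 10 in all, crops included, and the job is handed in when it is done.

```bash
mkdir -p pics; ls; python3 - <<'E'
from plant import r, vision, models, telemetry
import cv2, numpy as np
for c in("top","side"):
    im=vision.snapshot(c); cv2.imwrite(f"pics/{c}0.png",im[:,:,::-1])
    k=vision.get_calibration(c); print(c,{a:np.round(b,4).tolist() for a,b in k.items()})
    for t in("blank","bench_hook","mallet","rosette","gouge","pencil_line","saw_end"):
        try: print(c,t,[(np.round(d["at"],3).tolist(),round(d["score"],2)) for d in models.mark_of(t,c)])
        except Exception as e: print(c,t,e)
print(telemetry.current_t())
E
```

```text
pics
top {'fx': 483.9404, 'fy': 483.9404, 'cx': 306.0973, 'cy': 246.3311, 'D': [0.0286, 0.0, 0.0, 0.0, 0.0], 'position': [0.4947, 0.0, 1.2531], 'orientation': [0.071, -0.6973, 0.7111, -0.0555]}
top blank [([0.809, 0.273, 0.003], 0.83), ([0.839, -0.171, -0.0], 0.78), ([0.552, 0.039, 0.017], 0.74)]
top bench_hook []
top mallet [([0.634, 0.403, 0.001], 0.66)]
top rosette [([0.764, 0.083, -0.0], 0.72)]
top gouge [([0.619, -0.406, 0.001], 0.73)]
top pencil_line [([0.611, -0.01, 0.023], 0.82), ([0.923, -0.179, -0.004], 0.8), ([0.793, 0.198, -0.002], 0.67)]
top saw_end [([0.65, -0.117, 0.017], 0.74)]
side {'fx': 567.4501, 'fy': 567.4501, 'cx': 314.6867, 'cy': 243.4496, 'D': [-0.1325, 0.0, 0.0, 0.0, 0.0], 'position': [0.5555, 1.0648, 0.8344], 'orientation': [0.0286, -0.0476, 0.8929, -0.4468]}
side blank [([0.558, 0.04, 0.019], 0.94), ([0.842, -0.17, 0.002], 0.84), ([0.815, 0.276, 0.004], 0.77)]
side bench_hook []
side mallet [([0.63, 0.409, -0.002], 0.79), ([0.559, 0.04, 0.02], 0.62)]
side rosette [([0.765, 0.08, -0.004], 0.71)]
side gouge [([0.616, -0.404, 0.001], 0.69)]
side pencil_line [([0.921, -0.178, 0.003], 0.81), ([0.794, 0.196, 0.001], 0.6), ([0.61, -0.013, 0.012], 0.58)]
side saw_end [([0.648, -0.12, 0.018], 0.89)]
0.8
```

View pics/top0.png

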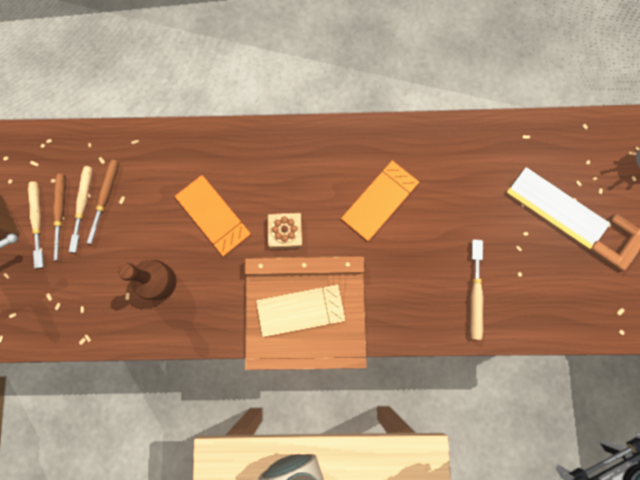

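View pics/side0.png

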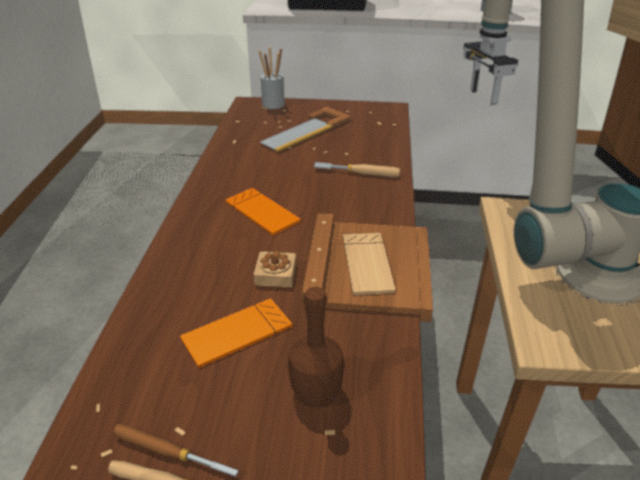

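Three boards are shaped like the blank. Two are orange, at top-view (212,215) and (380,200) on the bench, and one is pale wood at (300,311) on the bench hook. The pale one fits, being limewood and lying askew on the hook. The mallet is at (150,280), the rosette at (285,230) and the gouge at (477,290). I'll confirm with an enlarged crop and fit the geometry.

```bash
cat > h.py <<'E'
from plant import r, gripper_to, inverse_kinematics, vision, models, telemetry
import cv2, numpy as np
from scipy.spatial.transform import Rotation as R
def cal(c):
    k=vision.get_calibration(c); K=np.array([[k["fx"],0,k["cx"]],[0,k["fy"],k["cy"]],[0,0,1]])
    w,x,y,z=k["orientation"]; return K,np.array(k["D"]),R.from_quat([x,y,z,w]).as_matrix(),np.array(k["position"])
def unproj(c,px,z):
    K,D,M,p=cal(c); u=cv2.undistortPoints(np.array(px,float).reshape(-1,1,2),K,D).reshape(-1,2)
    d=np.c_[u,np.ones(len(u))]@M.T; return (p+d*((z-p[2])/d[:,2])[:,None])[:,:2]
def proj(c,P):
    K,D,M,p=cal(c); return cv2.projectPoints((np.array(P,float)-p)@M,np.zeros(3),np.zeros(3),K,D)[0].reshape(-1,2)
def blank(c="top",snap=True):
    """centre xy, yaw of blank's y axis relative to world y, size; from the blank's region near the hook"""
    if snap: im=vision.snapshot(c)
    for d in models.regions_of("blank",c):
        m=d["pixels"].astype(np.uint8); v,u=np.nonzero(m); q=unproj(c,[[u.mean(),v.mean()]],.028)[0]
        if abs(q[0]-.56)<.12 and abs(q[1]+.03)<.15:
            cn=max(cv2.findContours(m,0,1)[0],key=cv2.contourArea).reshape(-1,2)
            (cx,cy),(w,h),a=cv2.minAreaRect((unproj(c,cn,.028)*1000).astype(np.float32))
            a=a if w<h else a-90   # w side = x axis
            if w>h: w,h=h,w
            a=(a+90)%180-90
            return np.array([cx,cy])/1000,np.radians(a),(w,h),d["score"]
E
python3 - <<'E'
from h import *
im=cv2.imread("pics/top0.png")
cv2.imwrite("pics/crop0.png",cv2.resize(im[245:380,230:385],None,fx=4.4,fy=4.4,interpolation=cv2.INTER_CUBIC))
for c in("top","side"): print(c,blank(c))
for c in("top","side"):
    for t in("bench_hook","saw_end"):
        print(c,t,[(np.round(d["at"],4).tolist(),round(d["score"],2)) for d in models.boxes_of(t,c)+models.mark_of(t,c)])
        for d in models.regions_of(t,c):
            v,u=np.nonzero(d["pixels"]); print(u.min(),u.max(),v.min(),v.max(),d["score"])
E
```

```text
top (array([0.55431763, 0.04123537]), np.float64(0.17298218314143662), (92.0107650756836, 208.20286560058594), 0.75)
side (array([0.55554663, 0.05172438]), np.float64(0.17426790738145645), (95.2880859375, 222.12904357910156), 0.73)
top bench_hook [([0.5261, 0.0249, 0.0155], 0.8)]
244 366 257 369 0.74
top saw_end [([0.5262, 0.025, 0.0184], 0.71), ([0.6463, -0.1137, 0.0161], 0.68)]
244 367 256 370 0.64
side bench_hook [([0.5234, 0.0654, 0.0167], 0.74)]
302 432 213 322 0.6
side saw_end [([0.5252, 0.0661, 0.016], 0.79)]
302 432 214 321 0.8
```

View pics/crop0.png

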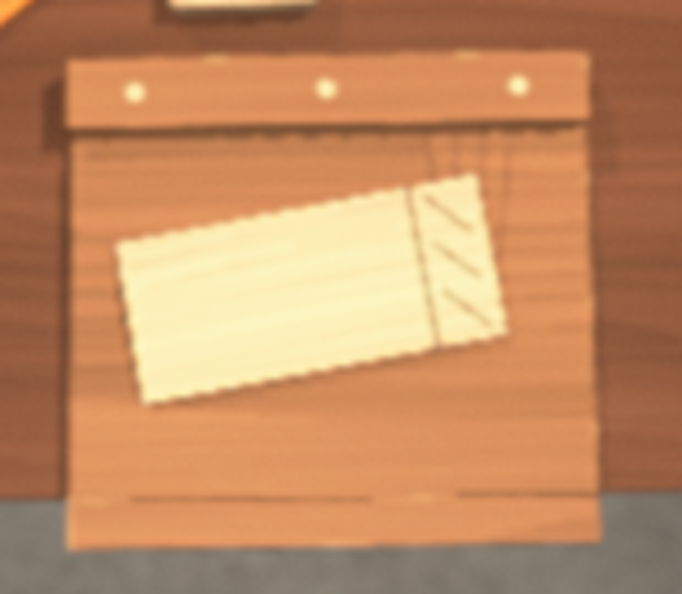

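The crop confirms it: the pale wooden board with three strokes at its right end, at crop (410–505, 175–345). Next I'll fit the hook pose from its corners, then make the two-finger push to the fence.

```bash
cat >> h.py <<'E'
def hook_fit(P,px,c="top"):
    """P: hook-frame points; px pixels -> x,y,yaw"""
    from scipy.optimize import least_squares
    P=np.array(P,float)
    def f(s):
        cs,sn=np.cos(s[2]),np.sin(s[2]); W=np.c_[s[0]+cs*P[:,0]-sn*P[:,1],s[1]+sn*P[:,0]+cs*P[:,1],P[:,2]]
        return (proj(c,W)-px).ravel()
    return least_squares(f,[.56,.03,0])
def down(yaw):
    x,y,z,w=(R.from_euler('z',yaw)*R.from_euler('x',np.pi)).as_quat(); return [w,x,y,z]
E
python3 - <<'E'
from h import *
P=[[.125,.15,.042],[.125,-.15,.042],[.085,.15,.042],[.085,-.15,.042],[-.125,.15,.018],[-.125,-.15,.018]]
px=230+0*np.zeros((6,2)); U=np.array([[67,62],[589,52],[67,128],[588,121],[67,549],[601,541]],float)
px=(U+.5)/4.4-.5+[230,245]
s=hook_fit(P,px); print(s.x,np.round(s.fun,2)); X,Y,a=s.x
np.save("hook.npy",s.x)
se=[X+.085*np.cos(a)+.15*np.sin(a),Y+.085*np.sin(a)-.15*np.cos(a)];print("saw_end",se)
q=down(a)
print(telemetry.current_wrist_force())
r.move_to([.445,.041,.14],q); print(telemetry.current_joints(),telemetry.current_opening())
r.move_l([.445,.041,.0475],vel=.1); print(telemetry.current_wrist_force(),telemetry.current_ee_pos(),telemetry.current_t())
im=vision.snapshot("side"); cv2.imwrite("pics/side1.png",cv2.resize(im[180:360,250:490,::-1],None,fx=3,fy=3))
E
```

```text
[ 0.55227893  0.03159822 -0.00441985] [-0.11  3.1  -0.19  3.41 -0.26  3.8   0.59  3.5   0.28 -6.72 -0.26 -6.39]
saw_end [np.float64(0.6366151201615355), np.float64(-0.118776003052445)]
[0.52642256 0.56292975 0.50513736]
[-6.49764315e-02  1.59014299e-01  1.90642279e+00 -2.71504860e-04
  1.07554584e+00  1.51100093e+00] 0.09384119159018149
[ 0.35829442 -0.10157282 -0.02235177] [0.44551634 0.0409333  0.04789436] 4.825
```

View pics/side1.png

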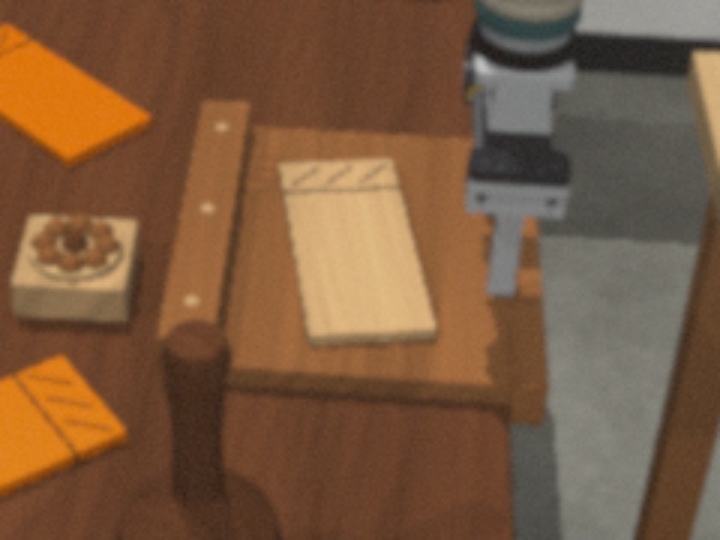

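The side view shows the near finger at crop (502,290), just above the hook's front strip, with the blank free in front of it. The fence corners fit poorly because I took the front cleat strip as the base edge. I'll refit and push.

```bash
python3 - <<'E'
from h import *
P=[[.125,.15,.042],[.125,-.15,.042],[.085,.15,.042],[.085,-.15,.042],[-.125,.15,.018],[-.125,-.15,.018]]
U=np.array([[67,62],[589,52],[67,128],[588,121],[67,499],[600,493]],float)
s=hook_fit(P,(U+.5)/4.4-.5+[230,245]); print(s.x,np.round(s.fun,2)); X,Y,a=s.x
np.save("hook.npy",s.x)
print("saw_end",X+.085*np.cos(a)+.15*np.sin(a),Y+.085*np.sin(a)-.15*np.cos(a))
p=np.array(telemetry.current_ee_pos()); d=np.array([np.cos(a),np.sin(a),0])
q=down(a)
def go(x,v,g): 
    t=p+d*(x-p[0]); t[2]=.0475
    h=r.move_l(t,rot=q,vel=v,guard=g); print(x,h,telemetry.current_ee_pos(),telemetry.current_wrist_force(),telemetry.current_t())
    return h
go(.525,.06,12) or go(.575,.02,6)
print(blank("top"),blank("side"))
im=vision.snapshot("side"); cv2.imwrite("pics/side2.png",cv2.resize(im[180:360,250:490,::-1],None,fx=3,fy=3))
E
```

```text
[ 0.56188013  0.03158158 -0.00523202] [-0.04 -0.69 -0.29 -0.3  -0.2  -0.03  0.48 -0.26  0.27  0.62 -0.23  0.59]
saw_end 0.6460941641081991 -0.11886108719302318
0.525 False [0.52486994 0.04048057 0.04756769] [-0.29834958  0.92275896  0.13061648] 6.3583
0.575 True [0.54602394 0.04026306 0.04681675] [-0.28423421  0.75335763 -0.38131653] 7.65
(array([0.6025686 , 0.03145177]), np.float64(-0.020312994898470382), (90.84952545166016, 211.20692443847656), 0.78) (array([0.60100586, 0.04400524]), np.float64(0.006001732601967547), (94.81796264648438, 220.05616760253906), 0.83)
```

View pics/side2.png

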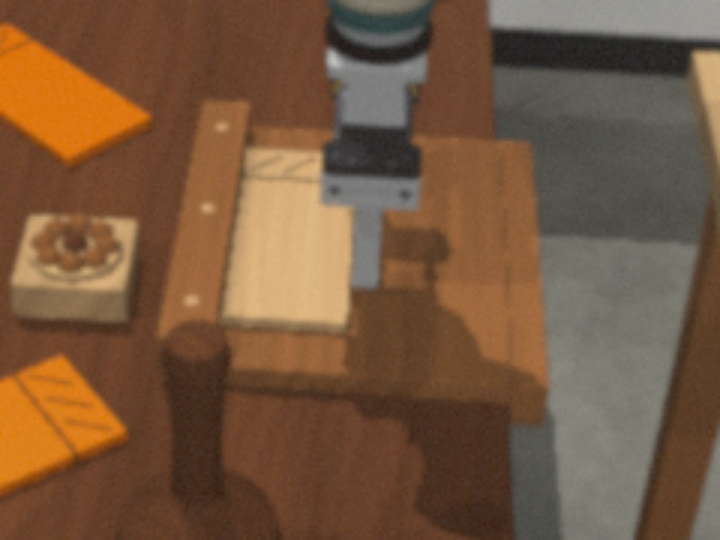

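The blank is now flush against the fence, with its back edge at crop x≈225–245 and the finger at (367,280). Next I'll push the left end to the right with two fingers, stopping about 11 mm short so I can measure.

```bash
python3 - <<'E'
from h import *
X,Y,a=np.load("hook.npy"); hx=np.array([np.cos(a),np.sin(a),0]); hy=np.array([-np.sin(a),np.cos(a),0])
p=np.array(telemetry.current_ee_pos())
p=p-.03*hx; r.move_l(p,vel=.1); p[2]=.13; r.move_l(p,vel=.15)
q=None
for s in(-1,1):
    j=inverse_kinematics([.598,.168,.13],down(a+s*np.pi/2)); print(s,j)
    if j is not None and abs(j[5])<2 and q is None: q=down(a+s*np.pi/2); J=j
gripper_to(.044)
r.movej(J); p=np.array([.598,.168,.0475]); r.move_l(p,rot=q,vel=.1)
print(telemetry.current_ee_pos(),telemetry.current_wrist_force(),telemetry.current_t())
h=r.move_l(p-hy*(.168-.070),rot=q,vel=.05,guard=10)
print(h,telemetry.current_ee_pos(),telemetry.current_wrist_force(),telemetry.current_t())
im=vision.snapshot("top"); cv2.imwrite("pics/top3.png",cv2.resize(im[245:380,230:385,::-1],None,fx=4.4,fy=4.4,interpolation=cv2.INTER_CUBIC))
E
```

```text
-1 None
1 [ 1.61914949e-01  4.12107068e-01  1.55548015e+00 -4.44089210e-16
  1.17400544e+00  1.67146968e-01]
[0.59857964 0.16803683 0.04808291] [ 0.18722807  0.04161197 -0.41614617] 12.1583
False [0.59748991 0.07006156 0.04750479] [ 0.30250996 -0.43561594  0.64222831] 14.2667
```

View pics/top3.png

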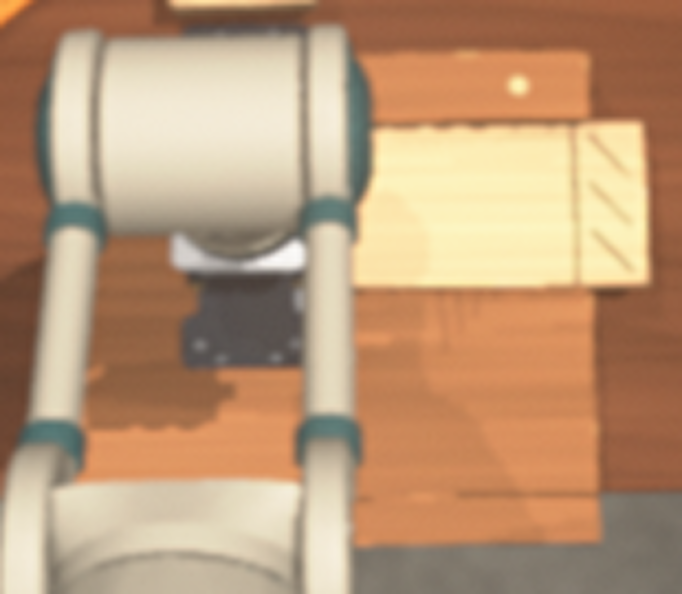

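The top view shows the back edge on the fence, the pencil line at crop (577,125)–(581,287), the waste end at x≈645–651 and the hook's end at (595,290). It is still a little short, so I'll compute the remainder and finish the push.

```bash
python3 - <<'E'
from h import *
X,Y,a=np.load("hook.npy"); hx=np.array([np.cos(a),np.sin(a),0]); hy=np.array([-np.sin(a),np.cos(a),0])
f=lambda U,z:np.round([((w-[X,Y])@hx[:2],(w-[X,Y])@hy[:2]) for w in unproj("top",(np.array(U,float)+.5)/4.4-.5+[230,245],z)],4).tolist()
L=f([[577,125],[581,287]],.028);E=f([[645,122],[651,285]],.028)
H=f([[595,290],[600,490],[601,541]],.018); F=f([[588,121],[589,52]],.042)
print("line",L,"end",E,"hook end",H,F)
he=np.mean([h[1] for h in H]+[h[1] for h in F])
rem=np.mean([L[0][1]-he,L[1][1]-he,E[0][1]+.04-he,E[1][1]+.04-he]); print("hook end y",he,"remaining",rem)
p=np.array(telemetry.current_ee_pos()); print("TCP-based", p[1]-.0591)
assert .004<rem<.018
h=r.move_l(p-hy*rem,vel=.03,guard=10); r.hold(.3)
print(h,telemetry.current_ee_pos(),telemetry.current_wrist_force())
p=np.array(telemetry.current_ee_pos()); p=p+.03*hy; r.move_l(p,vel=.1); p[2]=.15; r.move_l(p,vel=.15)
r.move_to([.35,.15,.25],telemetry.current_tool_rot())
print(telemetry.current_t(),blank("top"))
im=vision.snapshot("top"); cv2.imwrite("pics/top4.png",cv2.resize(im[245:380,230:385,::-1],None,fx=4.4,fy=4.4,interpolation=cv2.INTER_CUBIC))
im=vision.snapshot("side"); cv2.imwrite("pics/side4.png",cv2.resize(im[180:360,250:490,::-1],None,fx=3,fy=3,interpolation=cv2.INTER_CUBIC))
E
```

```text
line [[0.0839, -0.1437], [-0.0089, -0.1429]] end [[0.0851, -0.1829], [-0.0082, -0.1827]] hook end [[-0.0102, -0.1518], [-0.1219, -0.1507], [-0.1498, -0.1502]] [[0.0844, -0.1488], [0.1242, -0.1507]]
hook end y -0.15044 remaining 0.007389999999999994
TCP-based 0.010977017369715
False [0.59743007 0.06270994 0.04746484] [0.51306948 1.02547125 0.43396782]
17.35 (array([ 0.59994165, -0.05400048]), np.float64(-0.00456519074061383), (96.69701385498047, 213.52635192871094), 0.68)
```

View pics/top4.png

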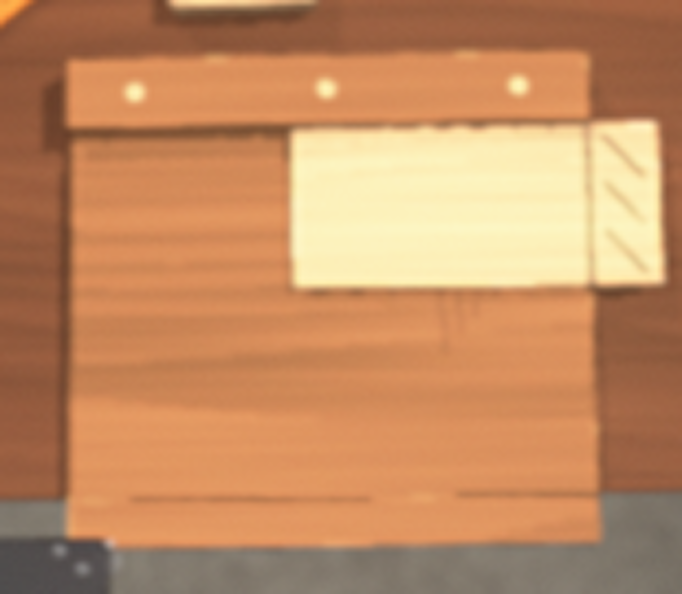

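View pics/side4.png

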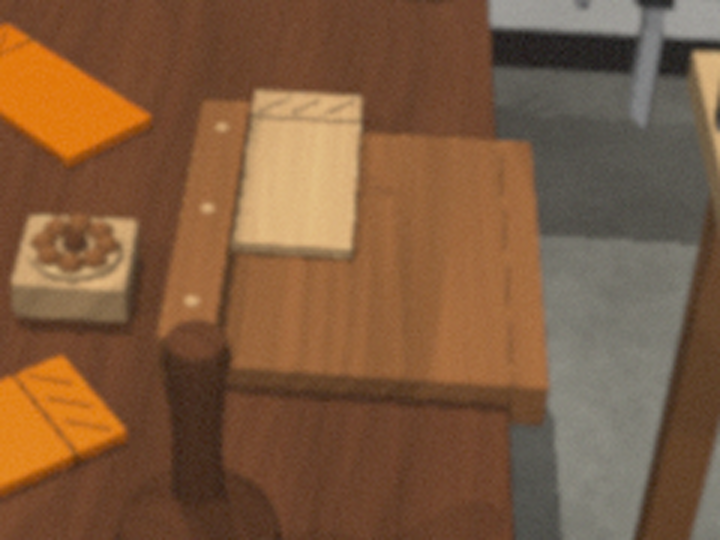

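Both views show the back edge flush and the line almost on the hook's end: top crop line (590,124)–(594,286) against end (595,292), side crop line (245,116)–(362,122). One numeric check of the remainder using both views before I decide on a nudge.

```bash
python3 - <<'E'
from h import *
X,Y,a=np.load("hook.npy"); hx=np.array([np.cos(a),np.sin(a)]); hy=np.array([-np.sin(a),np.cos(a)])
def f(c,U,z,k,o): return np.round([((w-[X,Y])@hx*1e3,(w-[X,Y])@hy*1e3) for w in unproj(c,(np.array(U,float)+.5)/k-.5+o,z)],1).tolist()
T=lambda U,z:f("top",U,z,4.4,[230,245]); S=lambda U,z:f("side",U,z,3,[250,180])
print("top line",T([[590,124],[594,286]],.028),"end",T([[658,121],[664,285]],.028),"left",T([[291,130],[294,288]],.028),"hookR",T([[595.5,295],[600,480]],.018),T([[588,121]],.042))
print("side line",S([[245,116],[362,122]],.028),"end",S([[254,90],[363,96]],.028),"left",S([[233,247],[353,254]],.028),"hookR",S([[365,132],[530,141]],.018),T([[0,0]],0)[:0],S([[205,100],[248,102]],.042),"hookL",S([[232,380],[505,391]],.018))
E
```

```text
top line [[84.4, -151.2], [-8.4, -150.3]] end [[85.5, -190.4], [-8.3, -190.0]] left [[83.5, 21.5], [-7.3, 20.6]] hookR [[-13.0, -152.0], [-116.5, -150.9]] [[84.4, -148.8]]
side line [[90.1, -145.9], [-8.0, -147.2]] end [[86.1, -186.2], [-7.4, -186.6]] left [[82.9, 30.4], [-7.8, 29.4]] hookR [[-11.0, -147.3], [-149.0, -148.7]] [] [[123.9, -145.6], [87.8, -146.3]] hookL [[70.2, 165.9], [-119.5, 157.6]]
```

Both cameras put the line within about 1 mm of the hook's end and the back edge at the fence face. Handing in.

```bash
python3 -c "
from plant import r
print(r.sign_off())"
```

```text
the job is handed in; nothing more can be done
None
```

I handed the job in after about 18 s of robot time: the blank is flush against the fence, its pencil line is within about 1 mm of the bench hook's right-hand end by both cameras, and the hand is clear; the judge's verdict wasn't shown.

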